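# Start the curing lamp

## Task

Start the curing lamp with a fingertip: press down the raised far half of the rocker switch on the power box until it is fully over, then on the sloping console press the middle of the three programme keys, then the flat round start key at the near left (as the robot faces it). Push each key right down but lightly, letting it spring back, with no console key pressed before the power is on and neither of the other programme keys nor the mushroom stop pressed at all. Pick nothing up, and leave the two boxes and everything around them where they stand.

Things in the scene. Friction and masses are not known exactly. Their poses are not given: they have to be found in the camera images.
- power_box: loose grey power box with black rubber corners, 156 x 116 x 69 mm, 1.8 kg; origin at the centre of its underside, x to its far side (lengthwise, away from the robot), z up. Its black rocker is on the top face. A cable stub leaves its far end
- rocker (a joint): black rocker switch on the power box, 36 mm wide along the box's y, two halves each 30 mm long along the box's x, turning about the box's y axis. 0 = off: its near half lies flat, its far half slopes up 17 deg; 0.30 rad = on: the far half lies flat, 77 mm above the table, and the near half stands up. Friction only (3 N at the far half); it stays as left. Its frame sits on a rubber seal: 0.2 mm per N
- rocker_far (a point): spot to press on the top surface of the rocker's far half, 21 mm from its pivot; it moves with the rocker and sinks about 6 mm, to 77 mm above the table, as the switch goes over
- console: loose grey lamp console, 174 mm deep x 250 mm wide, 2.6 kg; origin at the centre of its underside, x to its far, higher side, y left, z up. Its dark face slopes 13 deg, 45 mm high at the near edge, 85 mm at the far edge. On it, far to near: display; three equal programme keys side by side; round start key (left) and mushroom stop (right). All keys are white and move straight into the face
- prog_mid_top (a point): centre of the top of the middle programme key: a rectangular cap 24 x 32 mm (wide side along the console's y), standing 11 mm out of the face; z out of the face
- start_top (a point): centre of the top of the start key: a flat round cap 34 mm across, on the left (+y) of the row nearest the robot, standing 12 mm out of the face; z out of the face
- prog_mid (a joint): travel of the middle programme key into the face, m: 0 = up, 0.005 = right down; a spring returns it (1.2 N at first, 4.2 N right down)
- start (a joint): travel of the start key, as for the programme key: 0 = up, 0.005 = right down, same spring
- prog_left (a joint): travel of the programme key 62 mm to the left (+y) of the middle one, same cap and spring; not to be pressed
- prog_right (a joint): travel of the programme key 62 mm to the right (-y) of the middle one, same cap and spring; not to be pressed
- stop (a joint): travel of the stop, a mushroom head 45 mm across standing 23 mm out of the face, 104 mm to the right (-y) of the start key; not to be pressed
- gauge: loose black paint-thickness gauge, 105 x 62 x 22 mm, in front of the power box; origin at its underside
- tape: loose roll of masking tape, 100 mm across, 24 mm high, behind the power box; origin at its underside
- wax_tin: loose round wax tin, 91 mm across, 34 mm high, behind the console; origin at its underside
- foam_pad: loose orange foam pad, 84 mm across, 26 mm high, behind the console; origin at its underside
- sand_block: loose sanding block, 95 x 58 x 28 mm, low between the two boxes; origin at its underside
- polish_bottle: standing green bottle, 70 mm across, 202 mm high, at one side; origin at its underside
- spray_bottle: standing grey trigger spray bottle, 70 mm across, 211 mm high, at one side; origin at its underside
- polisher: cordless polisher standing on its pad and battery at the right, 270 mm long, 88 mm high; origin under its pad, handle along its -x

How it is judged:
By the outcome, as a careful person would: the job done as asked, in the order asked, and still so for the second after the job is handed in, with the robot touching nothing.
It also fails if it takes over 58 s, if anything falls off the work surface, if the arm or the gripper's body presses on something with over 40 N, if the wrist force passes 120 N, or if a joint passes its speed limit or range.

## Robot

A 6-joint arm with a two-finger parallel gripper is mounted at the origin on the work surface. World frame = base frame: x ahead of the robot, y to its left, z up, the work surface at z = 0. Lengths are in mm, angles in rad, forces in N, time in s.
With the tool pointing down it reaches from about 275 to 750 mm from the base axis. Payload 10.2 kg.
Tool frame: the origin (TCP) lies at the very end of the fingers, on their centre line; the grasp point (between the pads) lies behind it (ctrl.grasp_offset is the z of the grasp point in the tool frame, in mm); z points along the fingers, y is the direction in which the jaws open and shut (so a half turn about z gives the same grasp; the last joint's range is limited). The gripper opens to 85 mm and grips with 20 to 120 N. Pads are 22 mm wide; open, the fingers measure 114 mm over their backs; the gripper's body (76 mm by 85 mm) begins 54 mm behind the grasp point. The pads swing forward as they close: fully open they stand 13 mm farther back than shut.
Start: joints at [-1.354, 0.313, 1.498, -0, 1.331, -0.223], TCP at [223.512, -475.051, 231.294] pointing down, gripper open.
Joint ranges: [-2.94, 2.94], [-0.97, 2.17], [0.19, 2.56], [-1.23, 4.37], [0.02, 3.11], [-2.88, 2.88]. Speed limits (rad/s): [2.39, 2.39, 3.01, 3.14, 3.14, 3.14].

## Interface

Orientations are given as a unit quaternion [w, x, y, z].
In Python, from rig import ctrl, capture, job gives the robot as it stands. The module is installed in compiled form; this text tells all that it offers.
- The arm moves only by the tool move_arm, never from a script. Its argument "series" is a list of rows, each a list of 7 numbers: the turn, a rotation vector about the tool's x, y, z in rad, then the shift along the tool's x, y, z in cm, then the opening, from 0 (shut) to 1 (fully open). A call has 1 to 5 rows; each row is the pose to reach, as a shift and turn from the pose measured when the call began, along the tool's axes at that moment; what a row does not reach only later rows make up. A row lasts 1/12 s, in which the tool goes at most 41.7 mm and 7.16 degrees, less where a joint would pass 70% of its speed; a pose out of reach is approached as far as the arm can. A call with a gripper value outside its range is refused whole. The fingers move at their own pace and stop on an object; "grip_force" is the grip in N (left out, the last holds). Time passes only in rows, so rows that repeat a pose let the fingers close. It gives the time, the measured TCP pose, the force and the opening at its end, in the units of the state.
- ctrl.sense(): the state, without advancing time (a new reading comes with each control period).
- capture(name): name is "side" or "top"; returns a dict with "frame" (384x512x3 uint8, red, green, blue), "mtx" (3x3 intrinsics, pixels), "dist" ([k1, k2, p1, p2, k3] as OpenCV has them; the pictures are not rectified), "R" (3x3) and "t" (3): a world point X has camera coordinates R X + t. Camera axes: x right, y down, z forward; pixel columns grow to the right and rows downward; lengths in mm; the calibration is good to about 2 mm. A picture is of the moment at which its call begins. There is no depth.
- job.finish_job(): hands the job in, once; it reports no verdict.
The state is a dict: "time_s": time; "joints": joint angles; "dq": joint speeds; "tau": joint torques, N m; "eef_pos": TCP position; "ee_rot": TCP orientation; "force": force on the tool from outside, world axes, zero at the start; "wrist_torque": the same for the moment, N m; "grip_width": opening from 0.0 (shut) to 1.0 (fully open).
Only numpy, scipy, OpenCV 4.12 (cv2) and the standard library are available. Lean on these libraries where they do the work, as an engineer would, in place of code of your own. Each camera call takes 0.05 s, during which the arm holds its last target.

## Working session

There is one attempt and no reset: what is moved stays moved. The work goes in short steps, Python scripts to look and compute and a tool call to move; the robot and the scene stay as the last step left them, time stands still between calls to the robot, and variables do not carry over. Pictures are saved under pics/ and viewed, and the job is handed in when it is done.

Besides the shell and the picture viewer there is one more tool, called in YAML: its name, and indented under it one key for each argument. move_arm: Moves the arm, as the interface text tells. Its arguments: {"type":"object","properties":{"series":{"type":"array","items":{"type":"array","items":{"type":"number"}}},"grip_force":{"type":"number"}},"required":["series"]}

```bash
ls; mkdir -p pics; python3 - <<'E'
from rig import ctrl,capture,job
import cv2
print(ctrl.sense()); print(ctrl.grasp_offset)
for n in("side","top"):
    c=capture(n); cv2.imwrite(f"pics/{n}0.png",c["frame"][:,:,::-1]); print(n,c["mtx"],c["dist"],c["R"],c["t"])
E
```

```text
pics
{'time_s': 0.0, 'joints': array([-1.35440746e+00,  3.13441663e-01,  1.49847582e+00,  7.01850977e-06,
        1.33097205e+00, -2.23403013e-01]), 'dq': array([ 6.24461448e-04, -2.80301117e-05, -8.84595360e-04,  1.31316459e-03,
        3.38260270e-04, -5.84401147e-04]), 'tau': array([ 1.76372255e-04, -4.12270010e+01, -2.59740007e+01, -1.68023435e-04,
        4.16574301e-03,  8.22749058e-06]), 'eef_pos': array([ 223.45029187, -474.78130147,  230.72475443]), 'ee_rot': array([-6.48422040e-04,  9.75920130e-01,  2.18127209e-01,  5.68237123e-06]), 'force': array([-0.1796727 , -0.13625863, -0.49709757]), 'wrist_torque': array([-0.00943807, -0.0524055 ,  0.02225106]), 'grip_width': 0.999073467409404}
-18.700000000000003
side [[433.75149084   0.         256.23272658]
 [  0.         433.75149084 185.2911206 ]
 [  0.           0.           1.        ]] [-0.03963949  0.          0.          0.          0.        ] [[-0.88161276 -0.47183643  0.01137197]
 [-0.35554192  0.64808802 -0.67347744]
 [ 0.31040115 -0.59778952 -0.7391203 ]] [ 458.10786449  291.04392788 1329.30931693]
top [[385.34021186   0.         256.05151316]
 [  0.         385.34021186 200.25996381]
 [  0.           0.           1.        ]] [-0.04515464  0.          0.          0.          0.        ] [[ 0.02277037 -0.999548    0.01962941]
 [-0.99367286 -0.02478778 -0.10954366]
 [ 0.10998072 -0.01701087 -0.99378814]] [ -92.78769088  574.65120329 1472.43613204]
```

View pics/side0.png

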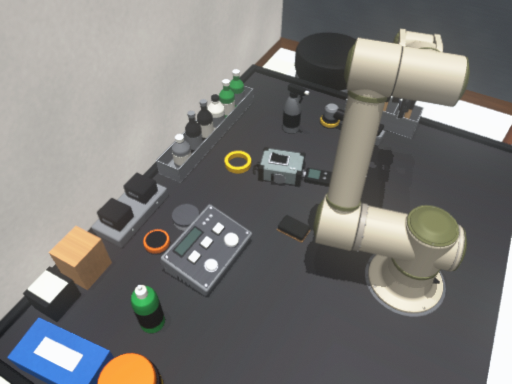

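View pics/top0.png

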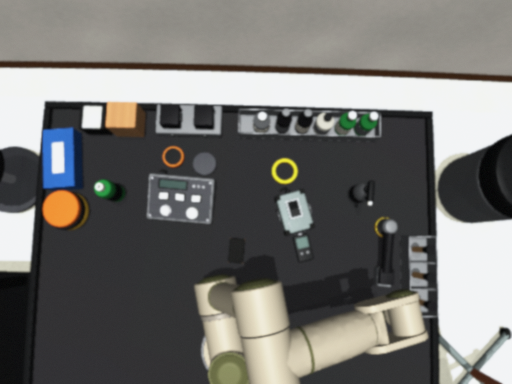

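The side view shows the console around (207,248) and the power box around (282,167). The top view shows the console at (180,198) and the power box at (295,212). I'll enlarge both to get details.

```bash
python3 - <<'E'
import cv2,numpy as np
s=cv2.imread("pics/side0.png");t=cv2.imread("pics/top0.png")
a=cv2.resize(s[200:295,155:260],None,fx=6,fy=6,interpolation=cv2.INTER_CUBIC)
cv2.imwrite("pics/s_con.png",a)
cv2.imwrite("pics/s_box.png",cv2.resize(s[140:195,250:340],None,fx=8,fy=8,interpolation=cv2.INTER_CUBIC))
cv2.imwrite("pics/t_con.png",cv2.resize(t[165:230,140:225],None,fx=8,fy=8,interpolation=cv2.INTER_CUBIC))
cv2.imwrite("pics/t_box.png",cv2.resize(t[180:265,265:330],None,fx=7,fy=7,interpolation=cv2.INTER_CUBIC))
E
```

```text
(no output)
```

View pics/s_con.png

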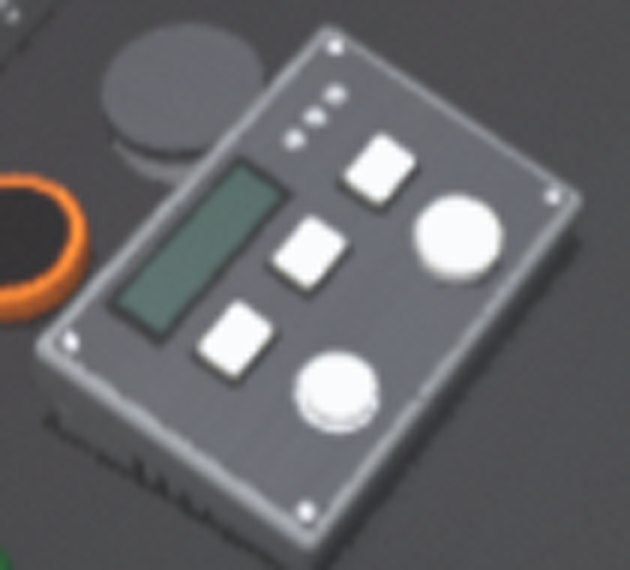

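View pics/s_box.png

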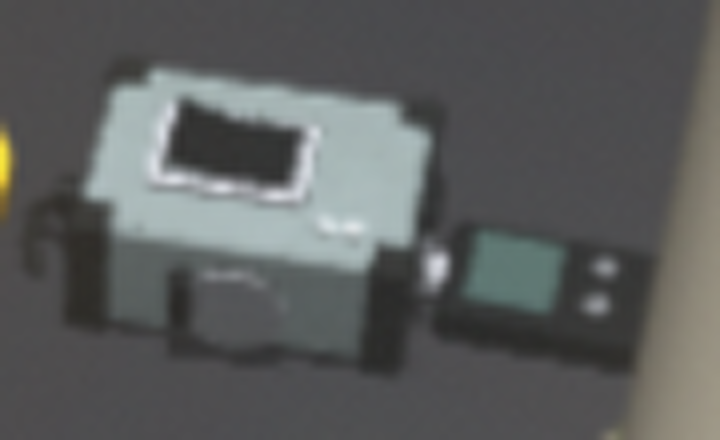

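View pics/t_con.png

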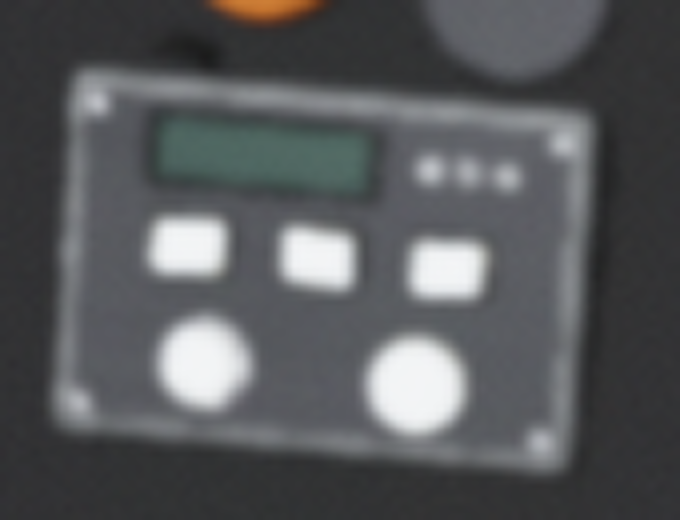

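View pics/t_box.png

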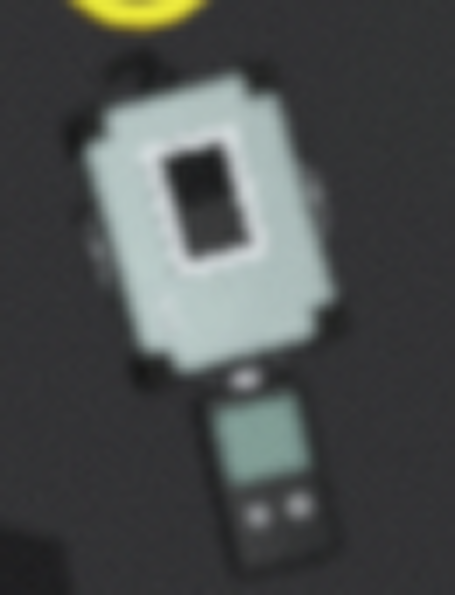

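```bash
cat > h.py <<'E'
import cv2,numpy as np
from rig import ctrl,capture,job
from scipy.spatial.transform import Rotation as Rn
def ray(c,px):
    p=cv2.undistortPoints(np.array([[px]],float),c["mtx"],c["dist"])[0,0]
    d=c["R"].T@np.array([p[0],p[1],1]); o=-c["R"].T@c["t"]; return o,d/np.linalg.norm(d)
def plane(c,px,z):
    o,d=ray(c,px); return o+d*(z-o[2])/d[2]
def tri(ca,pa,cb,pb):
    o1,d1=ray(ca,pa);o2,d2=ray(cb,pb)
    A=np.stack([d1,-d2],1);s=np.linalg.lstsq(A,o2-o1,rcond=None)[0]
    a=o1+s[0]*d1;b=o2+s[1]*d2;return (a+b)/2,np.linalg.norm(a-b)
def proj(c,X):
    return cv2.projectPoints(np.array([X],float),cv2.Rodrigues(c["R"])[0],np.array(c["t"],float),c["mtx"],c["dist"])[0][0,0]
E
python3 - <<'E'
from h import *
s=capture("side");t=capture("top")
def blobs(c,box,th,up=4):
    x0,y0,x1,y1=box
    g=cv2.cvtColor(c["frame"],cv2.COLOR_RGB2GRAY)[y0:y1,x0:x1]
    g=cv2.resize(g,None,fx=up,fy=up,interpolation=cv2.INTER_CUBIC)
    n,l,st,ce=cv2.connectedComponentsWithStats((g>th).astype(np.uint8))
    return [( (ce[i]+.5)/up-.5+[x0,y0],st[i,4]/up**2) for i in range(1,n) if st[i,4]>25*up*up]
for th in(170,215):
  B=blobs(s,(155,200,260,295),th);T=blobs(t,(140,165,225,230),th)
  print(th);[print('s',b[0].round(2),b[1]) for b in B];[print('t',b[0].round(2),b[1]) for b in T]
  T=sorted(T,key=lambda b:b[0][0])
  for b in B:
    for q in T:
      X,e=tri(s,b[0],t,q[0])
      if e<8 and 30<X[2]<130: print(b[0].round(1),q[0].round(1),X.round(1),e.round(1))
E
```

```text
170
s [217.82 227.53] 77.25
s [230.83 238.91] 156.1875
s [206.11 241.38] 82.4375
s [193.77 255.87] 87.5625
s [210.69 264.92] 149.375
t [163.   195.36] 57.125
t [179.16 196.78] 56.25
t [195.35 198.26] 57.5625
t [164.93 209.96] 92.375
t [191.49 212.77] 112.4375
[217.8 227.5] [195.3 198.3] [574.6 151.9  78. ] 2.4
[230.8 238.9] [191.5 212.8] [519.8 165.3  70.4] 2.3
[206.1 241.4] [179.2 196.8] [578.8 213.5  77.1] 2.3
[193.8 255.9] [163.  195.4] [582.9 275.1  76.8] 2.6
[210.7 264.9] [164.9 210. ] [528.9 268.8  59.4] 2.4
215
s [217.86 227.56] 62.4375
s [230.89 238.81] 129.1875
s [206.13 241.41] 66.75
s [193.81 255.9 ] 71.9375
s [210.59 264.28] 110.4375
t [163.02 195.32] 38.875
t [179.23 196.78] 37.9375
t [195.38 198.25] 38.5
t [164.72 210.  ] 62.8125
t [191.48 212.79] 84.875
[217.9 227.6] [195.4 198.3] [574.6 151.8  77.8] 2.3
[230.9 238.8] [191.5 212.8] [519.7 165.2  71. ] 2.2
[206.1 241.4] [179.2 196.8] [578.9 213.3  76.7] 2.4
[193.8 255.9] [163.  195.3] [583.  275.   76.5] 2.4
[210.6 264.3] [164.7 210. ] [528.7 268.9  63.1] 2.9
```

```bash
python3 - <<'E'
from h import *
s=capture("side");t=capture("top")
P=lambda x,y,k,o:np.array([(x+.5)/k-.5+o[0],(y+.5)/k-.5+o[1]])
to=(140,165);so=(155,200)
for n,z,a,b in(("NL",45,(58,428),(310,548)),("NR",45,(560,468),(580,200)),("FL",85,(78,72),(38,345)),("FR",85,(592,115),(328,28))):
    print(n,plane(t,P(*a,8,to),z).round(1),plane(s,P(*b,6,so),z).round(1))
print("frame outer")
to=(265,180);so=(250,140)
for n,a,b in(("FL",(143,148),(150,183)),("FR",(233,122),(174,95)),("NR",(270,248),(322,125)),("NL",(180,275),(305,202))):
    print(n,plane(t,P(*a,7,to),70).round(1),plane(s,P(*b,8,so),70).round(1),tri(t,P(*a,7,to),s,P(*b,8,so)))
print("box body edges top z69")
for n,a in(("FL",(105,115)),("FR",(240,72)),("NR",(310,345)),("NL",(180,372)),("Lf",(85,150)),("Ln",(140,350)),("Rf",(275,95)),("Rn",(338,298))): print(n,plane(t,P(*a,7,to),69).round(1))
E
```

```text
NL [496.  339.7  45. ] [500.5 342.1  45. ]
NR [482.8  97.7  45. ] [485.3  99.1  45. ]
FL [662.6 328.7  85. ] [663.1 329.7  85. ]
FR [648.1  84.5  85. ] [646.7  89.4  85. ]
frame outer
FL [ 573.6 -188.8   70. ] [ 572.5 -189.8   70. ] (array([ 572.88239514, -189.00722286,   70.64817732]), np.float64(1.2929836560377779))
FR [ 589.1 -237.9   70. ] [ 589.2 -246.8   70. ] (array([ 586.45448549, -237.2111717 ,   79.43773654]), np.float64(3.105667648316055))
NR [ 520.6 -258.8   70. ] [ 520.4 -261.8   70. ] (array([ 519.83500647, -258.55974352,   73.06258158]), np.float64(1.2010675643275428))
NL [ 504.8 -210.    70. ] [ 505.8 -212.6   70. ] (array([ 504.60408401, -209.60089641,   73.24722735]), np.float64(0.04356095822291187))
box body edges top z69
FL [ 591.3 -167.9   69. ]
FR [ 616.8 -241.5   69. ]
NR [ 468.5 -281.2   69. ]
NL [ 452.4 -210.8   69. ]
Lf [ 571.8 -157.3   69. ]
Ln [ 463.7 -188.9   69. ]
Rf [ 604.6 -260.9   69. ]
Rn [ 494.4 -296.3   69. ]
```

```bash
cat >> h.py <<'E'
def go(X,yaw,tilt=0):
    """row from now to target; tool x at yaw (deg), tool tilted so z_tool leans 'tilt' deg toward yaw dir"""
    st=ctrl.sense();q=st["ee_rot"];R=Rn.from_quat([q[1],q[2],q[3],q[0]])
    D=Rn.from_matrix(np.diag([1.,-1,-1]))
    T=Rn.from_euler('z',yaw,degrees=True)*Rn.from_euler('y',-tilt,degrees=True)*D
    rv=(R.inv()*T).as_rotvec(); d=R.inv().apply(np.array(X)-st["eef_pos"])/10
    print("t",st["time_s"],"pos",st["eef_pos"].round(2),"F",st["force"].round(2),"g",round(st["grip_width"],3),"ztool",T.apply([0,0,1]).round(3))
    print("row",rv.round(4),d.round(3))
E
python3 - <<'E'
from h import *
t=capture("top");print(plane(t,(360,190),150))
go((567,-218,200),17)
E
```

```text
[ 610.70686019 -454.60013268  150.        ]
t 0.35 pos [ 223.48 -474.99  231.16] F [-0.51 -0.55  0.29] g 0.999 ztool [ 0.  0. -1.]
row [-0.0003 -0.      0.1431] [42.024 -8.628  3.121]
```

move_arm:
  series:
    - [0, 0, 0.143, 42, -8.6, 3.1, 0]
    - [0, 0, 0.143, 42, -8.6, 3.1, 0]
    - [0, 0, 0.143, 42, -8.6, 3.1, 0]
    - [0, 0, 0.143, 42, -8.6, 3.1, 0]
    - [0, 0, 0.143, 42, -8.6, 3.1, 0]

```text
time_s: 0.77
eef_pos: [388.4, -351.4, 216.5]
ee_rot: [-0.0, 0.989, 0.148, 0.0]
force: [0.7, -0.6, 0.5]
grip_width: 0.299
```

```bash
python3 -c "
from h import *
go((567,-218,200),17)"
```

```text
t 0.7667 pos [ 388.38 -351.42  216.49] F [ 0.74 -0.63  0.54] g 0.299 ztool [ 0.  0. -1.]
row [-0.     -0.0001 -0.0003] [20.98  -7.543  1.651]
```

move_arm:
  series:
    - [0, 0, 0, 21, -7.5, 1.6, 0]
    - [0, 0, 0, 21, -7.5, 1.6, 0]
    - [0, 0, 0, 21, -7.5, 1.6, 0]
    - [0, 0, 0, 21, -7.5, 1.6, 0]
    - [0, 0, 0, 21, -7.5, 1.6, 0]

```text
time_s: 1.18
eef_pos: [555.1, -226.9, 201.6]
ee_rot: [0.0, 0.989, 0.148, 0.0]
force: [-0.2, -1.1, 0.7]
grip_width: 0.002
```

```bash
python3 -c "
from h import *
go((567,-218,110),17)"
```

```text
t 1.1833 pos [ 555.1  -226.92  201.62] F [-0.16 -1.06  0.66] g 0.002 ztool [ 0.  0. -1.]
row [ 0.0001 -0.0001 -0.0002] [ 1.398 -0.506  9.162]
```

move_arm:
  series:
    - [0, 0, 0, 1.4, -0.5, 3.5, 0]
    - [0, 0, 0, 1.4, -0.5, 7, 0]
    - [0, 0, 0, 1.4, -0.5, 9.2, 0]
    - [0, 0, 0, 1.4, -0.5, 9.2, 0]
    - [0, 0, 0, 1.4, -0.5, 9.2, 0]

```text
time_s: 1.6
eef_pos: [566.9, -218.0, 109.5]
ee_rot: [-0.0, 0.989, 0.148, -0.0]
force: [-0.3, -0.3, 0.8]
grip_width: -0.002
```

```bash
python3 -c "
from h import *
go((567,-218,90),17)
for n,o in(('side',(240,120,340,195)),('top',(255,150,340,250))):
    c=capture(n);cv2.imwrite(f'pics/{n}1.png',cv2.resize(c['frame'][o[1]:o[3],o[0]:o[2],::-1],None,fx=5,fy=5,interpolation=cv2.INTER_CUBIC))
"; python3 -c "
import cv2,numpy as np
a=cv2.imread('pics/side1.png');b=cv2.imread('pics/top1.png');h=max(a.shape[0],b.shape[0])
p=lambda i:cv2.copyMakeBorder(i,0,h-i.shape[0],0,0,0)
c=np.hstack([p(a),p(b)]);cv2.imwrite('pics/c1.png',cv2.resize(c,None,fx=.85,fy=.85));print(c.shape)"
```

```text
t 1.6 pos [ 566.9  -218.01  109.54] F [-0.34 -0.34  0.81] g -0.002 ztool [ 0.  0. -1.]
row [-0.0009  0.0007 -0.0003] [0.011 0.004 1.954]
(500, 925, 3)
```

View pics/c1.png

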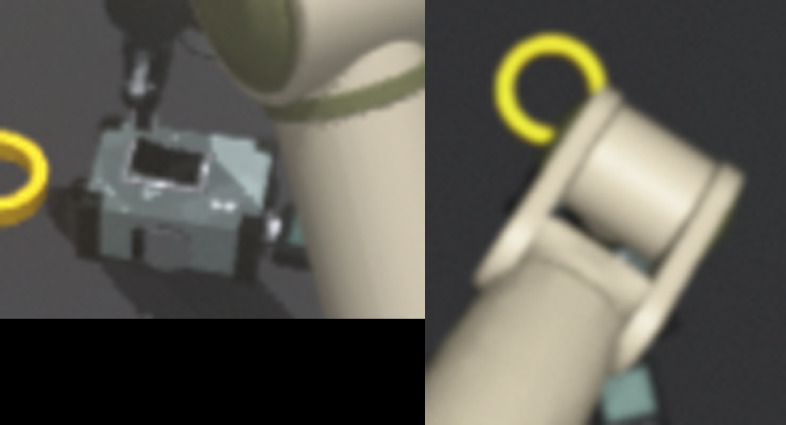

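The side picture shows the shut fingertip over the far end of the rocker, at about (274,149). I'll go down gently and watch the force.

move_arm:
  series:
    - [0, 0, 0, 0, 0, 1.0, 0]
    - [0, 0, 0, 0, 0, 2.0, 0]
    - [0, 0, 0, 0, 0, 2.4, 0]
    - [0, 0, 0, 0, 0, 2.7, 0]
    - [0, 0, 0, 0, 0, 2.7, 0]

```text
time_s: 2.12
eef_pos: [567.8, -218.7, 84.3]
ee_rot: [0.001, 0.989, 0.147, 0.001]
force: [0.2, 1.0, 1.0]
grip_width: 0.003
```

move_arm:
  series:
    - [0, 0, 0, 0, 0, 0.1, 0]
    - [0, 0, 0, 0, 0, 0.2, 0]
    - [0, 0, 0, 0, 0, 0.3, 0]
    - [0, 0, 0, 0, 0, 0.4, 0]
    - [0, 0, 0, 0, 0, 0.4, 0]

```text
time_s: 2.53
eef_pos: [568.2, -218.8, 80.5]
ee_rot: [0.001, 0.989, 0.147, 0.002]
force: [0.9, 1.4, 2.6]
grip_width: -0.002
```

move_arm:
  series:
    - [0, 0, 0, -0.03, 0, 0.1, 0]
    - [0, 0, 0, -0.06, 0, 0.2, 0]
    - [0, 0, 0, -0.1, 0, 0.3, 0]
    - [0, 0, 0, -0.1, 0, 0.35, 0]
    - [0, 0, 0, -0.1, 0, 0.35, 0]

```text
time_s: 2.95
eef_pos: [567.2, -219.2, 76.8]
ee_rot: [0.001, 0.989, 0.147, 0.002]
force: [2.3, 0.9, 2.6]
grip_width: 0.003
```

move_arm:
  series:
    - [0, 0, 0, 0, 0, 0.05, 0]
    - [0, 0, 0, 0, 0, 0.1, 0]
    - [0, 0, 0, 0, 0, 0.15, 0]
    - [0, 0, 0, 0, 0, 0.15, 0]

```text
time_s: 3.28
eef_pos: [567.2, -219.2, 75.7]
ee_rot: [0.001, 0.989, 0.147, 0.002]
force: [1.3, 0.6, 7.1]
grip_width: 0.004
```

move_arm:
  series:
    - [0, 0, 0, 0, 0, 0.05, 0]
    - [0, 0, 0, 0, 0, 0.1, 0]
    - [0, 0, 0, 0, 0, 0.15, 0]
    - [0, 0, 0, 0, 0, 0.15, 0]

```text
time_s: 3.62
eef_pos: [567.3, -219.2, 75.0]
ee_rot: [0.001, 0.989, 0.148, 0.002]
force: [-1.5, 2.1, 10.0]
grip_width: -0.001
```

The force rises about 1 N per 0.2 mm, which matches the seal, so the rocker is against its stop. Next I retract and look.

move_arm:
  series:
    - [0, 0, 0, 0, 0, -1, 0]
    - [0, 0, 0, 0, 0, -4, 0]
    - [0, 0, 0, 0, 0, -8, 0]
    - [0, 0, 0, 0, 0, -12, 0]
    - [0, 0, 0, 0, 0, -12, 0]

```text
time_s: 4.03
eef_pos: [568.7, -220.3, 203.2]
ee_rot: [0.005, 0.989, 0.148, 0.006]
force: [0.2, 0.5, 0.9]
grip_width: -0.005
```

```bash
python3 -c "
from h import *
c=np.radians(-3.7);x=np.array([np.cos(c),np.sin(c),0]);n=np.array([-np.sin(np.radians(13))*x[0],-np.sin(np.radians(13))*x[1],np.cos(np.radians(13))])
K=np.array([578.9,213.3,77.]);print(K+n*40, n)
go(K+n*90,-3.7,13)
o=(240,120,340,195);c=capture('side');cv2.imwrite('pics/side2.png',cv2.resize(c['frame'][o[1]:o[3],o[0]:o[2],::-1],None,fx=7,fy=7,interpolation=cv2.INTER_CUBIC))
"
```

```text
[569.92071318 213.88066443 115.97480259] [-0.22448217  0.01451661  0.97437006]
t 4.0333 pos [ 568.67 -220.32  203.23] F [0.21 0.52 0.88] g -0.005 ztool [ 0.224 -0.015 -0.974]
row [-0.0304  0.2118  0.3604] [ 11.706 -41.935   3.446]
```

View pics/side2.png

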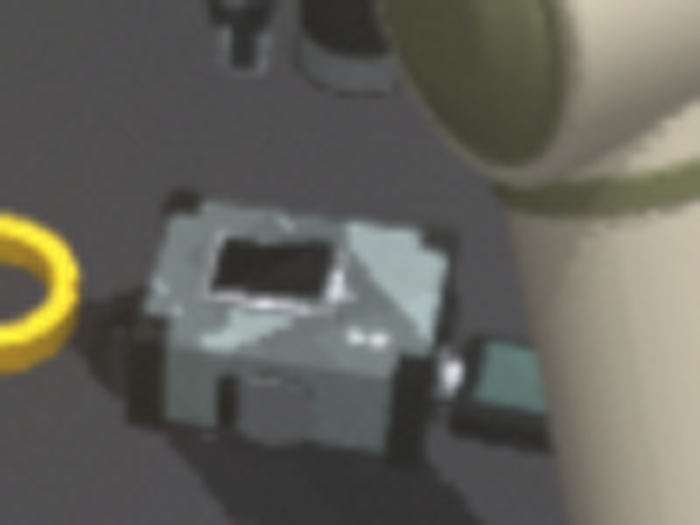

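The far side of the frame is now visible and the rocker looks tipped over. I'll check again once the arm is clear. Moving over to the console.

move_arm:
  series:
    - [-0.03, 0.212, 0.36, 11.7, -41.9, 3.4, 0]
    - [-0.03, 0.212, 0.36, 11.7, -41.9, 3.4, 0]
    - [-0.03, 0.212, 0.36, 11.7, -41.9, 3.4, 0]
    - [-0.03, 0.212, 0.36, 11.7, -41.9, 3.4, 0]
    - [-0.03, 0.212, 0.36, 11.7, -41.9, 3.4, 0]

```text
time_s: 4.5
eef_pos: [560.4, -9.5, 178.0]
ee_rot: [0.002, 0.993, -0.034, 0.11]
force: [1.5, -0.1, 0.7]
grip_width: -0.0
```

```bash
cat >> h.py <<'E'
_c=np.radians(-3.7);_s=np.radians(13)
nrm=np.array([-np.sin(_s)*np.cos(_c),-np.sin(_s)*np.sin(_c),np.cos(_s)])
E
python3 -c "
from h import *
go(np.array([578.9,213.3,77.])+nrm*90,-3.7,13)
o=(230,120,340,195);c=capture('side');cv2.imwrite('pics/side3.png',cv2.resize(c['frame'][o[1]:o[3],o[0]:o[2],::-1],None,fx=7,fy=7,interpolation=cv2.INTER_CUBIC))
"
```

```text
t 4.5 pos [560.42  -9.46 178.04] F [ 1.45 -0.13  0.71] g -0.0 ztool [ 0.224 -0.015 -0.974]
row [-0.0029  0.0059 -0.0035] [ -1.948 -22.34    1.013]
```

View pics/side3.png

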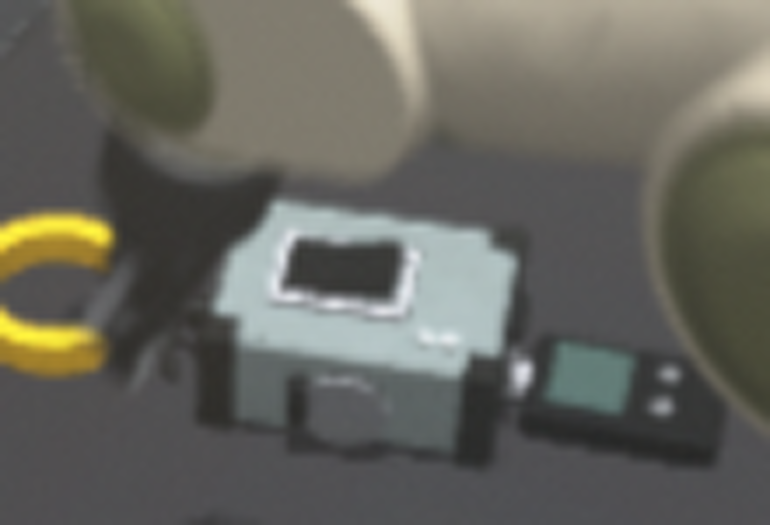

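The far frame edge at upper left now shows, and the near half stands up and hides the frame at upper right. The switch is on. Carrying on to the middle programme key.

move_arm:
  series:
    - [0, 0.006, -0.003, -1.9, -22.3, 1.0, 0]
    - [0, 0.006, -0.003, -1.9, -22.3, 1.0, 0]
    - [0, 0.006, -0.003, -1.9, -22.3, 1.0, 0]
    - [0, 0.006, -0.003, -1.9, -22.3, 1.0, 0]
    - [0, 0.006, -0.003, -1.9, -22.3, 1.0, 0]

```text
time_s: 4.97
eef_pos: [556.4, 198.2, 165.1]
ee_rot: [0.001, 0.993, -0.029, 0.111]
force: [1.4, 0.1, 0.2]
grip_width: 0.005
```

```bash

python3 -c "
from h import *
go(np.array([578.9,213.3,77.])+nrm*40,-3.7,13)
"
```

```text
t 4.9667 pos [556.35 198.24 165.14] F [1.4  0.08 0.2 ] g 0.005 ztool [ 0.224 -0.015 -0.974]
row [-0.0054  0.0048  0.006 ] [ 0.149 -1.62   5.08 ]
```

move_arm:
  series:
    - [-0.005, 0.005, 0.006, 0.15, -1.6, 0, 0]
    - [-0.005, 0.005, 0.006, 0.15, -1.6, 2.5, 0]
    - [-0.005, 0.005, 0.006, 0.15, -1.6, 5.0, 0]
    - [-0.005, 0.005, 0.006, 0.15, -1.6, 5.0, 0]
    - [-0.005, 0.005, 0.006, 0.15, -1.6, 5.0, 0]

```text
time_s: 5.38
eef_pos: [568.8, 213.2, 115.3]
ee_rot: [0.004, 0.993, -0.032, 0.111]
force: [-1.2, -0.2, 1.1]
grip_width: -0.002
```

```bash

python3 -c "
from h import *
go(np.array([578.9,213.3,77.])+nrm*8,-3.7,13)
o=(150,190,270,290);c=capture('side');cv2.imwrite('pics/side4.png',cv2.resize(c['frame'][o[1]:o[3],o[0]:o[2],::-1],None,fx=6,fy=6,interpolation=cv2.INTER_CUBIC));p=ctrl.sense()['eef_pos'];print(proj(c,p),(proj(c,p)-[150,190])*6)
"
```

```text
t 5.3833 pos [568.78 213.24 115.31] F [-1.2  -0.19  1.06] g -0.002 ztool [ 0.224 -0.015 -0.974]
row [0.001  0.0038 0.0001] [ 0.134 -0.074  3.159]
[208.16082608 234.93401133] [348.9649565  269.60406796]
```

View pics/side4.png

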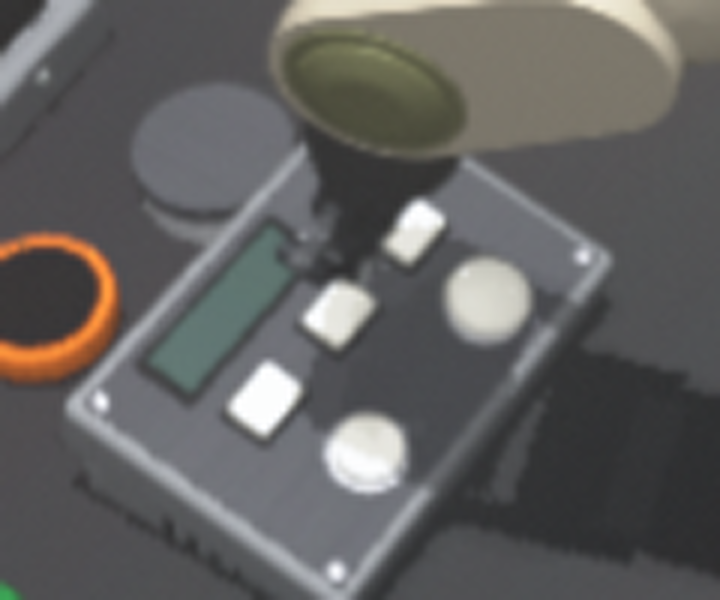

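The tip, at about (347,273), hangs over the middle key at (338,313). Going down to it.

move_arm:
  series:
    - [0, 0.004, 0, 0.13, -0.07, 1.5, 0]
    - [0, 0.004, 0, 0.13, -0.07, 2.6, 0]
    - [0, 0.004, 0, 0.13, -0.07, 3.2, 0]
    - [0, 0.004, 0, 0.13, -0.07, 3.5, 0]
    - [0, 0.004, 0, 0.13, -0.07, 3.5, 0]

```text
time_s: 5.85
eef_pos: [578.6, 213.2, 82.9]
ee_rot: [0.004, 0.993, -0.032, 0.114]
force: [-0.5, 1.3, 0.4]
grip_width: 0.001
```

```bash

python3 -c "
from h import *
go(np.array([578.9,213.3,77.]),-3.7,13)
"
```

```text
t 5.85 pos [578.61 213.25  82.87] F [-0.46  1.26  0.36] g 0.001 ztool [ 0.224 -0.015 -0.974]
row [ 0.0004 -0.0025 -0.0004] [-0.106 -0.007  0.578]
```

move_arm:
  series:
    - [0, 0, 0, -0.1, 0, 0.2, 0]
    - [0, 0, 0, -0.1, 0, 0.4, 0]
    - [0, 0, 0, -0.1, 0, 0.6, 0]
    - [0, 0, 0, -0.1, 0, 0.7, 0]
    - [0, 0, 0, -0.1, 0, 0.7, 0]

```text
time_s: 6.27
eef_pos: [579.4, 213.3, 76.0]
ee_rot: [0.004, 0.993, -0.032, 0.115]
force: [-1.3, 0.5, 2.6]
grip_width: 0.005
```

move_arm:
  series:
    - [0, 0, 0, 0, 0, 0.08, 0]
    - [0, 0, 0, 0, 0, 0.16, 0]
    - [0, 0, 0, 0, 0, 0.24, 0]
    - [0, 0, 0, 0, 0, 0.3, 0]
    - [0, 0, 0, 0, 0, 0.3, 0]

```text
time_s: 6.68
eef_pos: [580.1, 213.2, 73.1]
ee_rot: [0.004, 0.993, -0.032, 0.115]
force: [-2.1, 0.5, 3.5]
grip_width: -0.002
```

move_arm:
  series:
    - [0, 0, 0, 0, 0, 0.05, 0]
    - [0, 0, 0, 0, 0, 0.1, 0]
    - [0, 0, 0, 0, 0, 0.15, 0]
    - [0, 0, 0, 0, 0, 0.15, 0]

```text
time_s: 7.02
eef_pos: [580.2, 213.2, 72.8]
ee_rot: [0.004, 0.993, -0.032, 0.115]
force: [-9.0, -2.0, 14.8]
grip_width: 0.002
```

That's the hard stop. Releasing at once.

move_arm:
  series:
    - [0, 0, 0, 0, 0, -0.3, 0]
    - [0, 0, 0, 0, 0, -1.0, 0]
    - [0, 0, 0, 0, 0, -3, 0]
    - [0, 0, 0, 0, 0, -5, 0]
    - [0, 0, 0, 0, 0, -5, 0]

```text
time_s: 7.43
eef_pos: [569.9, 214.5, 125.3]
ee_rot: [0.003, 0.993, -0.032, 0.117]
force: [0.8, -0.4, 0.1]
grip_width: -0.003
```

```bash

python3 -c "
from h import *
go(np.array([529.2,269,65.7])+nrm*40,-3.7,13)
o=(150,190,270,290);c=capture('side');cv2.imwrite('pics/side5.png',cv2.resize(c['frame'][o[1]:o[3],o[0]:o[2],::-1],None,fx=6,fy=6,interpolation=cv2.INTER_CUBIC))
"
```

```text
t 7.4333 pos [569.92 214.52 125.28] F [ 0.84 -0.38  0.09] g -0.003 ztool [ 0.224 -0.015 -0.974]
row [-0.0011 -0.0086 -0.0002] [-5.65  -5.172  0.77 ]
```

View pics/side5.png

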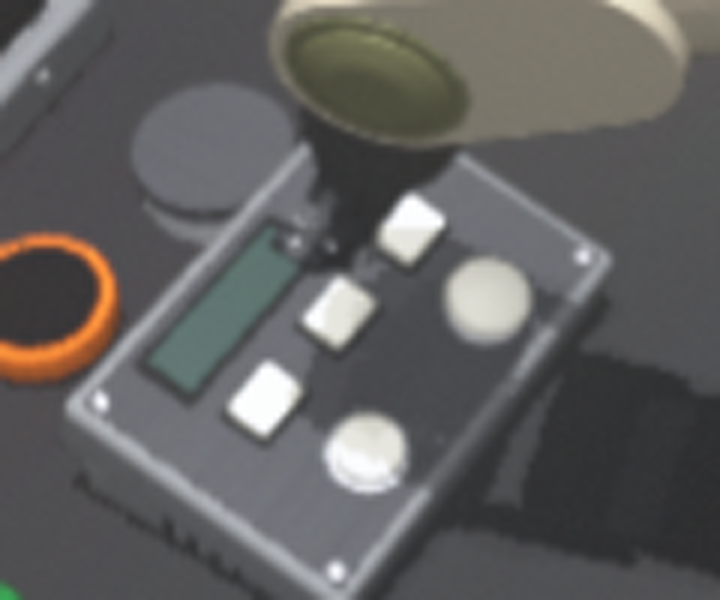

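The console has not moved; its corners are at the same pixels as before. On to the start key.

move_arm:
  series:
    - [0, -0.009, 0, -5.6, -5.2, 0, 0]
    - [0, -0.009, 0, -5.6, -5.2, 0, 0]
    - [0, -0.009, 0, -5.6, -5.2, 0.7, 0]
    - [0, -0.009, 0, -5.6, -5.2, 0.7, 0]
    - [0, -0.009, 0, -5.6, -5.2, 0.7, 0]

```text
time_s: 7.9
eef_pos: [520.2, 269.3, 102.8]
ee_rot: [0.004, 0.993, -0.032, 0.111]
force: [0.7, -0.4, -0.3]
grip_width: -0.005
```

```bash

python3 -c "
from h import *
go(np.array([529.2,269,65.7])+nrm*7,-3.7,13)
o=(150,190,270,290);c=capture('side');cv2.imwrite('pics/side6.png',cv2.resize(c['frame'][o[1]:o[3],o[0]:o[2],::-1],None,fx=6,fy=6,interpolation=cv2.INTER_CUBIC))
"
```

```text
t 7.9 pos [520.15 269.33 102.8 ] F [ 0.73 -0.39 -0.26] g -0.005 ztool [ 0.224 -0.015 -0.974]
row [0.     0.0037 0.0001] [ 0.059 -0.026  3.118]
```

View pics/side6.png

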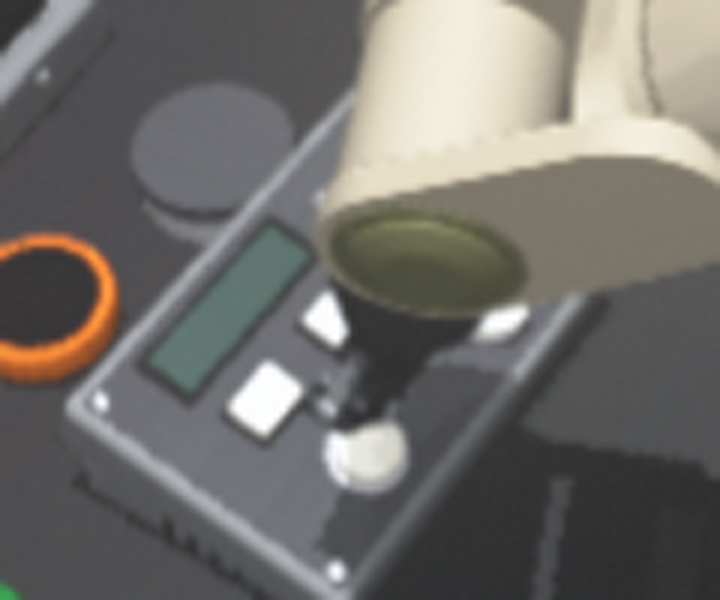

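The tip, at about (365,410), is above the start key at (367,455). Going down.

move_arm:
  series:
    - [0, 0.004, 0, 0.05, 0, 1.5, 0]
    - [0, 0.004, 0, 0.05, 0, 2.6, 0]
    - [0, 0.004, 0, 0.05, 0, 3.1, 0]
    - [0, 0.004, 0, 0.05, 0, 3.3, 0]
    - [0, 0.004, 0, 0.05, 0, 3.3, 0]

```text
time_s: 8.37
eef_pos: [528.5, 268.2, 70.8]
ee_rot: [0.004, 0.993, -0.033, 0.113]
force: [0.3, -0.3, -1.0]
grip_width: 0.004
```

move_arm:
  series:
    - [0, 0, 0, -0.1, 0, 0.2, 0]
    - [0, 0, 0, -0.1, 0, 0.4, 0]
    - [0, 0, 0, -0.1, 0, 0.6, 0]
    - [0, 0, 0, -0.1, 0, 0.7, 0]
    - [0, 0, 0, -0.1, 0, 0.7, 0]

```text
time_s: 8.78
eef_pos: [529.3, 268.2, 63.9]
ee_rot: [0.004, 0.993, -0.033, 0.114]
force: [-0.8, -0.5, 1.6]
grip_width: 0.002
```

move_arm:
  series:
    - [0, 0, 0, 0, 0, 0.08, 0]
    - [0, 0, 0, 0, 0, 0.16, 0]
    - [0, 0, 0, 0, 0, 0.22, 0]
    - [0, 0, 0, 0, 0, 0.22, 0]

```text
time_s: 9.12
eef_pos: [529.8, 268.2, 61.8]
ee_rot: [0.004, 0.993, -0.033, 0.114]
force: [-2.0, -0.5, 3.7]
grip_width: -0.0
```

move_arm:
  series:
    - [0, 0, 0, 0, 0, 0.04, 0]
    - [0, 0, 0, 0, 0, 0.07, 0]
    - [0, 0, 0, 0, 0, 0.07, 0]

```text
time_s: 9.37
eef_pos: [529.9, 268.2, 61.4]
ee_rot: [0.004, 0.993, -0.033, 0.114]
force: [-3.2, -1.4, 6.1]
grip_width: 0.0
```

move_arm:
  series:
    - [0, 0, 0, 0, 0, 0.04, 0]
    - [0, 0, 0, 0, 0, 0.06, 0]
    - [0, 0, 0, 0, 0, 0.06, 0]

```text
time_s: 9.62
eef_pos: [530.0, 268.2, 61.3]
ee_rot: [0.004, 0.993, -0.033, 0.114]
force: [-4.9, -2.1, 9.1]
grip_width: -0.002
```

Hard stop: 0.1 mm of travel for 3 N. Retracting.

move_arm:
  series:
    - [0, 0, 0, 0, 0, -0.3, 0]
    - [0, 0, 0, 0, 0, -1.0, 0]
    - [0, 0, 0, 0, 0, -4, 0]
    - [0, 0, 0, 0, 0, -8, 0]
    - [0, 0, 0, 0, 0, -12, 0]

```text
time_s: 10.03
eef_pos: [502.0, 269.8, 179.1]
ee_rot: [0.004, 0.993, -0.033, 0.113]
force: [1.0, 0.2, 0.6]
grip_width: -0.003
```

move_arm:
  series:
    - [0, 0, 0, 0, 0, -4, 0]
    - [0, 0, 0, -4, 4, -8, 0]
    - [0, 0, 0, -8, 8, -10, 0]
    - [0, 0, 0, -12, 12, -10, 0]
    - [0, 0, 0, -16, 16, -10, 0]

```text
time_s: 10.45
eef_pos: [366.4, 168.8, 246.3]
ee_rot: [0.004, 0.993, -0.032, 0.114]
force: [1.2, -1.2, 1.2]
grip_width: 0.002
```

move_arm:
  series:
    - [0, 0, 0, 0, 4, 0, 0]
    - [0, 0, 0, 0, 4, 0, 0]
    - [0, 0, 0, 0, 4, 0, 0]
    - [0, 0, 0, 0, 4, 0, 0]
    - [0, 0, 0, 0, 4, 0, 0]

```text
time_s: 10.87
eef_pos: [364.0, 129.7, 246.3]
ee_rot: [0.003, 0.993, -0.031, 0.114]
force: [1.0, 0.5, -0.0]
grip_width: 0.004
```

```bash

python3 -c "
from h import *
print(ctrl.sense()['time_s'],ctrl.sense()['force'])
for n in('side','top'):
    c=capture(n);cv2.imwrite(f'pics/{n}7.png',c['frame'][:,:,::-1])
a=cv2.imread('pics/side7.png');cv2.imwrite('pics/s7.png',cv2.resize(a[130:300,150:340],None,fx=4,fy=3.5,interpolation=cv2.INTER_CUBIC))
"
```

```text
10.8667 [ 0.99572328  0.47297147 -0.00802262]
```

View pics/s7.png

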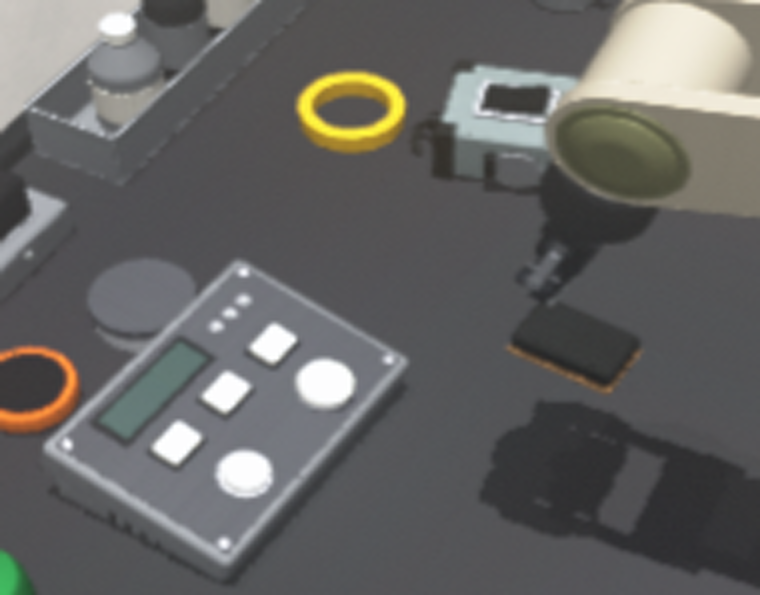

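View pics/top7.png

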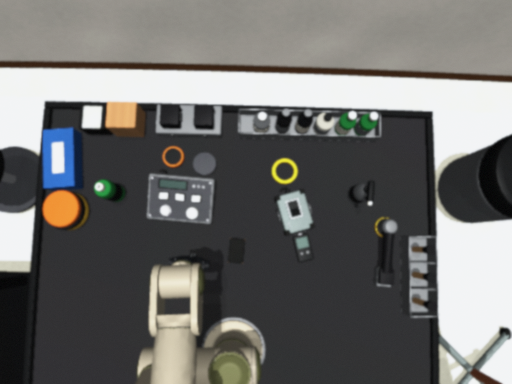

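Everything looks in place and all the keys are up. Now a numeric comparison with the start pictures and a look at the rocker.

```bash
python3 -c "
import cv2,numpy as np
a=cv2.imread('pics/top0.png');b=cv2.imread('pics/top7.png')
for n,(x0,y0,x1,y1) in dict(con=(140,165,225,230),box=(265,180,330,265),tape=(265,150,305,190)).items():
    A,B=[cv2.cvtColor(i[y0:y1,x0:x1],cv2.COLOR_BGR2GRAY).astype(np.float32) for i in(a,b)]
    print(n,cv2.phaseCorrelate(A,B),np.abs(A-B).mean())
u=lambda i:cv2.resize(i[185:240,270:320],None,fx=7,fy=7,interpolation=cv2.INTER_CUBIC)
cv2.imwrite('pics/cmp.png',np.hstack([u(a),u(b)]))"
```

```text
con ((-0.010943402304377514, 0.005489626623798927), 0.975012203204779) 0.8376471
box ((0.010581998366014034, -0.00319794151437236), 0.9566591816183961) 1.6244344
tape ((-0.04359016038445063, 0.018668744405875515), 0.882215096950531) 0.84625
```

View pics/cmp.png

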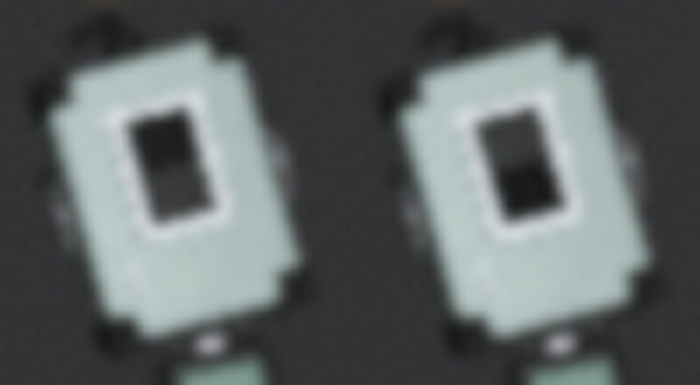

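The shading of the two rocker halves has swapped: before, the far half at (160,140) was dark, and now it is lit flat at (505,140). So the switch is over and neither box moved. Handing in.

```bash
python3 -c "
from rig import job
print(job.finish_job())"
```

```text
the job is handed in; nothing more can be done
None
```

I pressed the rocker's far half over, then the middle programme key, then the start key, all with the shut fingertip. I then backed the arm away and handed the job in after about 11 s of robot time.

- **Rocker:** I pushed it to about 10 N, where the force rose at the rate the rubber seal gives. The before and after pictures show the two halves' shading swapped, so it is fully over.
- **Keys:** Both reached their hard stops. The start key took about 9 N. The middle programme key briefly took about 15 N with 9 N sideways, a bit harder than I meant.
- **Surroundings:** Console, power box and tape shifted less than 0.05 pixel between the start and end top views. All keys look up in the last side view. The fingertip went down only on the rocker and those two keys.
- **Not confirmed:** I saw no visible change in the console's display or lights, so the presses are confirmed only by force and travel.

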